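# Fit the end panel of a spice shelf and draw it tight with its cam lock

### The arm

A 6-joint arm with a two-finger parallel gripper is mounted at the origin on a cart in front of the work surface, level with it; the furniture and walls round the work are solid. World frame = base frame: x ahead of the robot, y to its left, z up, the work surface at z = 0. Lengths are in m, angles in rad, forces in N, time in s.
With the tool pointing down it reaches from about 0.375 to 0.9 m from the base axis. Payload 3.1 kg.
Tool frame: the origin (TCP) lies at the centre of the arm's flange, where the gripper is bolted on; the fingertips stand robot.tip_extent ahead of it and the grasp point (between the pads) lies 164 mm ahead of it (robot.tip_extent is the distance from the TCP to the fingertips, in m); z points along the fingers, y is the line along which they close (so a half turn about z gives the same grasp; the last joint's range is limited). The gripper opens to 87 mm and grips with 3 to 60 N. Pads are 19 mm wide; open, the fingers measure 117 mm over their backs; the gripper's body (75 mm by 190 mm) begins 51 mm behind the grasp point.
Start: joints at [-1.512, 0.527, 1.433, -0, 1.181, -0.178], TCP at [0.147, -0.607, 0.405] pointing down, gripper open.
Joint ranges: [-3.08, 3.08], [-0.75, 2.2], [0.22, 2.44], [-1.43, 4.57], [0, 2.65], [-2.85, 2.85]. Speed limits (rad/s): [2.79, 2.79, 3.14, 3.14, 3.14, 3.14].

### API

Orientations are given as a unit quaternion [x, y, z, w].
In Python, from rig import get_obs, camera, hand_in, cut_out, robot gives the robot as it stands.
- The arm moves only by the tool step_arm, never from a script. Its argument "rows" is a list of rows, each a list of 6 numbers: the shift along the world's x, y, z in m, then the turn, a rotation vector about the world's x, y, z in degrees. A call has 1 to 12 rows; each row shifts and turns the commanded pose from where the row before left it; what a row does not reach is not made up. A row lasts 1/8 s, in which the tool goes at most 62.5 mm and 10.7 degrees, less where a joint would pass 70% of its speed; a pose out of reach is approached as far as the arm can. A call is refused whole if a number of a shift passes 0.0625 or a number of a turn 10.7, either way. A call with a gripper value outside its range is refused whole. "jaw" is the finger opening in m, from 0 to 0.087, set as the call begins (left out, the last holds). The fingers move at their own pace and stop on an object; "squeeze" is the grip in N (left out, the last holds). Time passes only in rows, so rows that do not move let the fingers close. It gives the time, the measured TCP pose, the force, the opening and the grip force at its end, in the units of the state.
- get_obs(): the state, without advancing time (a new reading comes with each control period).
- camera(name): name is "scene" or "top" or "wrist"; returns a dict with "pixels" (400x640x3 uint8, blue, green, red), "depth" (400x640 float32, m along the optical axis (not along the pixel's ray), 0 where there is no reading), "fov_y" (degrees; the focal length in pixels is half the picture's height over the tangent of half this angle, whatever the lens; pixels are square), "cx", "cy" (the principal point, pixels), "extrinsics" (4x4, takes a point from camera to world coordinates); the wrist camera has in their place "mount" (4x4, takes a point from camera to tool coordinates, whose origin is the TCP and whose axes are the flange's). Camera axes: x right, y up, looking along -z (the intrinsics and any distortion apply to the point x, -y, -z); pixel columns grow to the right and rows downward; lengths in m; the calibration is good to about 2 mm. A picture is of the moment at which its call begins: read the wrist's pose just before it.
- hand_in(): hands the job in; it is judged then, once.
Trained networks look in the newest picture that a camera, given by its name, has taken for a name from the list of things; names that differ only in an ending like _2 or _b are one class to them, and where a whole thing is asked for, a point or a joint stands for the part that bears it (a point fixed in the world has none). Each returns a list of dicts, best first, with "confidence" (0 to 1); they miss things now and then, are a little off and sometimes report something else, mostly with a low value. They report only what shows in the picture. A call takes as long as a camera call.
- cut_out(label, camera): "region" (400x640 bool, what is visible of it) and "extent" ([centre column, centre row, width, height] in pixels, round what is visible of it).
The state is a dict: "time": time; "q": joint angles; "joint_velocities": joint speeds; "joint_torque": joint torques, N m; "position": TCP position; "tool_rot": TCP orientation; "ft_force": force on the tool from outside, world axes, zero at the start; "moment": the same for the moment, N m; "grip_width": finger opening in m; "grip_force": force on a finger pad.
Only numpy, scipy, OpenCV 4.12 (cv2) and the standard library are available. Lean on these libraries where they do the work, as an engineer would, in place of code of your own. Each camera call takes 0.05 s, during which the arm holds its last target. There are 200 camera calls.

### The job

Finish the little wooden spice shelf that stands on the switched-off hob: push the loose end panel home, its dowels and its headed stud into the three holes in the open end of the board, then swing the orange cam lever clockwise until the cam has drawn the panel up firmly against the board. Stop as soon as it is firm (the black knob then pushes back with about 7 N) and let go, because forcing the lever further strips the fitting; leave the glass, the bottle, the mug and the jars standing where they are.

Things in the scene. Friction and masses are not known exactly. Their poses are not given: they have to be found in the camera images.
- rack: The shelf, fixed, pale wood. Origin on the worktop under the middle of the board's open end; x to its back, y along the board away from the open end, z up. Board 240 mm long, 170 deep, 28 thick, top at height 110 mm, end face at y = 0 with a darker edge strip. A steel rail, 23 mm high, stands on the board along the back (x = 73 mm) from y = 120 mm on.
- panel: The loose end panel, pale wood, about 0.5 kg, upright on the worktop beside the open end: 170 (x) by 20 (y) by 140 mm high. Origin under its centre, axes as rack's when fitted: its +y face meets the board's end, its centre then at rack x = 0, y = -10 mm, still standing on the worktop. Two dowels, 9.2 mm thick, round-ended, stand 20 mm out of the +y face at x = -55 and 55 mm, height 96 mm.
- grip_edge (a point): Middle of the panel's top edge, height 140 mm. The 20 mm thick edge can be held from above; fitted, it rises 30 mm above the board's top.
- stud_root (a point): Where the steel stud leaves the panel's +y face, at height 96 mm; axes as the panel's. The stud has a 5 mm thick neck and an upright cross-barrel head, 8 mm wide and 13 mm high, whose axis is 40 to 44 mm out from the face: it was screwed in by hand, farther on one shelf than on another.
- bore (a point): Mouth of the stud bore in the board's end face (rack x = 0, height 96 mm), 18 mm wide; axes as rack's. At x = -55 and 55 mm beside it are the dowel holes, 11.5 mm wide, 24 mm deep. When the panel is tight, stud_root lies here.
- seal (a point): Face of one of two black rubber seal pads on the board's end face (rack x = -31 and 31 mm), 2 mm proud of it. Both together take about 8 N to press level, and push the panel back by up to 2 mm when it is let go.
- cam: The cam lock in the board's top: steel flange 39 mm wide, orange lever, black knob at the lever's end. Origin on the cam's axis at height 96 mm. Inside, a hollow drum whose mouth admits the stud's head, and a spiral slot that then catches it and draws it in, about 3 mm per rad.
- cam_turn (a joint): Turn of the cam in rad, growing clockwise seen from above. Starts near 0 (-0.15 to 0.15): mouth open to the stud. The slot catches the head after 0.7 to 1.2 rad; the joint gets tight between 1.3 and 2.8 rad, depending on how far the stud was screwed in, so it must be felt. End stop 3.0. It stays where it is left.
- cam_axis (a point): Cam's axis at the board's top (height 110 mm), 48 mm from the open end; axes as rack's.
- knob (a point): Centre of the black knob's grip, 45 mm from the cam's axis, height 134.5 mm. Upright, round, 12 to 14 mm thick, from 120 mm to its top at 141 mm; the lever below reaches up to 118 mm. At joint 0 the lever points to rack -x, 0.25 rad towards +y; clockwise it swings over the board, away from the panel. Its resistance to a slow push along its arc is told under lever_boss.
- lever_boss (a point): Middle of the orange lever's boss, on the cam's axis, height 120 mm. What the knob's resistance to a slow push along its arc means: about 3 N, turning free; 4 to 6 N, drawing the panel in; 6.5 to 7.5 N, properly tight (15 to 80 N pull on the stud); over 8.5 N, about to strip (95 N pull).
- glass: Bystander: stemmed wine glass, 73 mm wide, 158 mm high; origin under its centre.
- wine_bottle: Bystander: dark green wine bottle, 75 mm wide, 302 mm high; origin under its centre.
- mug: Bystander: white mug with thin red rings, 82 x 112 x 94 mm; origin under its centre.
- red_jar: Bystander: spice jar with red lid and dark label, 45 mm wide, 106 mm high; origin under its centre.
- green_jar: Bystander: spice jar with red lid and pale green label, 45 mm wide, 106 mm high; origin under its centre.
- salt: Bystander: salt shaker, 44 mm wide, 90 mm high; origin under its centre.

How it is judged:
By the outcome, as a careful person would: the job done as asked, in the order asked, and still so for the second after the job is handed in, with the robot touching nothing.
It also fails if it takes over 56 s, if anything falls off the work surface, if the arm or the gripper's body presses on something with over 40 N, if the wrist force passes 120 N, or if a joint passes its speed limit or range.

## Working session

There is one attempt and no reset: what is moved stays moved. The work goes in short steps, Python scripts to look and compute and a tool call to move; the robot and the scene stay as the last step left them, time stands still between calls to the robot, and variables do not carry over. Pictures are saved under pics/ and viewed, at most 10 in all, crops included, and the job is handed in when it is done.

Besides the shell and the picture viewer there is one more tool, called after "Emit:" as name(argument=value, ...), one argument or row to a line, values as JSON. step_arm: Moves the arm, as the interface text tells. Its arguments: {"type":"object","properties":{"rows":{"type":"array"},"jaw":{"type":"number"},"squeeze":{"type":"number"}},"required":["rows"]}

```bash
mkdir -p pics; ls
cat > h.py <<'E'
import numpy as np, cv2
from rig import get_obs, camera, hand_in, cut_out, robot
from scipy.spatial.transform import Rotation as R
def cam(n):
    o=get_obs(); c=camera(n)
    if 'extrinsics' in c: T=np.array(c['extrinsics'])
    else:
        B=np.eye(4);B[:3,:3]=R.from_quat(o['tool_rot']).as_matrix();B[:3,3]=o['position'];T=B@np.array(c['mount'])
    c['T']=T; c['f']=200/np.tan(np.radians(c['fov_y'])/2)
    v,u=np.mgrid[0:400,0:640]; d=c['depth']
    P=np.stack([(u-c['cx'])/c['f']*d,-(v-c['cy'])/c['f']*d,-d],-1)
    c['P']=P@T[:3,:3].T+T[:3,3]; c['ok']=d>0
    return c
def proj(c,p):
    q=(np.asarray(p)-c['T'][:3,3])@c['T'][:3,:3]
    return np.array([c['cx']+c['f']*q[0]/-q[2], c['cy']-c['f']*q[1]/-q[2]])
def ray(c,u,v,z):
    d=c['T'][:3,:3]@np.array([(u-c['cx'])/c['f'],-(v-c['cy'])/c['f'],-1]);o=c['T'][:3,3]
    return o+d*(z-o[2])/d[2]
E
python3 - <<'E'
from h import *
o=get_obs();print(o, robot, getattr(robot,'tip_extent',None))
for n in ['scene','top']:
    c=cam(n);cv2.imwrite(f'pics/{n}0.png',c['pixels'])
    print(n,c['fov_y'],c['cx'],c['cy'],c['T'][:3,3].round(3),{k:v for k,v in c.items() if k not in('pixels','depth','P','ok','T','extrinsics')})
    for l in ['rack','panel','knob','lever_boss','cam','stud_root','seal','glass','wine_bottle','mug','red_jar','green_jar','salt']:
        for r in cut_out(l,n)[:2]:
            m=r['region']&c['ok'];p=c['P'][m]
            print(l,round(r['confidence'],2),np.round(r['extent']),m.sum(),np.median(p,0).round(3) if len(p) else '',np.percentile(p,[2,98],axis=0).round(3).tolist() if len(p) else '')
E
```

```text
pics
{'time': 0.0, 'q': array([-1.51147174e+00,  5.28469398e-01,  1.43392910e+00, -1.07050597e-05,
        1.18139056e+00, -1.78519113e-01]), 'joint_velocities': array([-4.90046025e-04, -4.69356139e-04, -2.16518072e-05,  2.40221622e-04,
        7.39265914e-04, -5.58108612e-04]), 'joint_torque': array([-5.44653776e-04, -4.40040064e+01, -1.76591760e+01,  6.31680270e-02,
        5.83060272e-02, -1.58285475e-04]), 'position': array([ 0.14724926, -0.60704282,  0.40376069]), 'tool_rot': array([ 9.92936286e-01,  1.18643691e-01,  6.04702352e-05, -1.09654584e-03]), 'ft_force': array([ 0.06130256, -0.01481821, -0.14955993]), 'moment': array([0.04626727, 0.03343364, 0.01267963]), 'grip_force': 0.0, 'grip_width': 0.08721723054887633} <Robot object at 0x7fb7b3363e00> 0.1822
scene 55.17533166160946 323.94521143048235 200.0265158199324 [-0.23  0.58  1.26] {'fov_y': 55.17533166160946, 'cx': 323.94521143048235, 'cy': 200.0265158199324, 'f': np.float64(382.7653838467488)}
rack 0.97 [313. 234.  74.  76.] 3252 [0.455 0.128 0.11 ] [[0.361, -0.028, 0.021], [0.56, 0.236, 0.142]]
panel 0.7 [348. 188.  
[... 3331 characters left out ...]
66 0.095 0.11 ] [[0.369, -0.033, 0.101], [0.564, 0.218, 0.142]]
red_jar 0.65 [296. 222.  92.  72.] 4568 [0.466 0.094 0.11 ] [[0.369, -0.036, 0.002], [0.565, 0.22, 0.141]]
red_jar 0.56 [204. 257.  23.  16.] 298 [0.363 0.388 0.099] [[0.343, 0.374, -0.005], [0.387, 0.439, 0.109]]
green_jar 0.71 [353. 132.  21.  39.] 582 [ 0.765 -0.096  0.09 ] [[0.738, -0.127, -0.004], [0.807, -0.063, 0.157]]
green_jar 0.65 [188. 266.  23.  16.] 290 [0.33  0.436 0.1  ] [[0.309, 0.423, -0.0], [0.351, 0.485, 0.11]]
salt 0.73 [192. 237.  17.  13.] 188 [0.423 0.436 0.065] [[0.406, 0.425, -0.0], [0.445, 0.472, 0.09]]
salt 0.19 [189. 266.  20.  13.] 264 [0.331 0.433 0.1  ] [[0.311, 0.423, 0.01], [0.352, 0.461, 0.109]]
```

Run:
```python
from h import *
c=cam('top'); s=cam('scene')
cv2.imwrite('pics/top1.png',cv2.resize(c['pixels'][100:300,170:490],None,fx=2.5,fy=2.5,interpolation=cv2.INTER_CUBIC))
P=c['P']
for nm,cc in (('top',c),('scene',s)):
  P=cc['P']
  for n,zl,zh,ya,yb in [('board',.104,.116,-.1,.3),('panel',.134,.147,-.25,-.06)]:
    m=cc['ok']&(P[...,2]>zl)&(P[...,2]<zh)&(P[...,1]>ya)&(P[...,1]<yb)&(P[...,0]>.33)&(P[...,0]<.66)
    p=P[m][:,:2].astype(np.float32)*1000
    r=cv2.minAreaRect(p);print(nm,n,m.sum(),r,cv2.boxPoints(r).round(1).tolist())
```

```text
top board 3718 ((469.166015625, 90.9150619506836), (170.98098754882812, 257.7430725097656), 14.165353775024414) [[354.70001220703125, 194.89999389648438], [417.79998779296875, -55.0], [583.5999755859375, -13.100000381469727], [520.5, 236.8000030517578]]
top panel 329 ((539.8895263671875, -158.4383544921875), (169.16525268554688, 21.17243194580078), 23.051372528076172) [[457.8999938964844, -181.8000030517578], [466.20001220703125, -201.3000030517578], [621.9000244140625, -135.10000610351562], [613.5999755859375, -115.5999984741211]]
scene board 2193 ((471.14898681640625, 94.31380462646484), (173.88394165039062, 264.87945556640625), 14.081277847290039) [[354.6000061035156, 201.60000610351562], [419.0, -55.29999923706055], [587.7000122070312, -13.0], [523.2999877929688, 243.89999389648438]]
scene panel 175 ((541.655517578125, -154.39443969726562), (169.1050567626953, 26.769317626953125), 24.428722381591797) [[459.1000061035156, -177.1999969482422], [470.20001220703125, -201.5], [624.2000122070312, -131.60000610351562], [613.0999755859375, -107.19999694824219]]
```

View pics/top1.png

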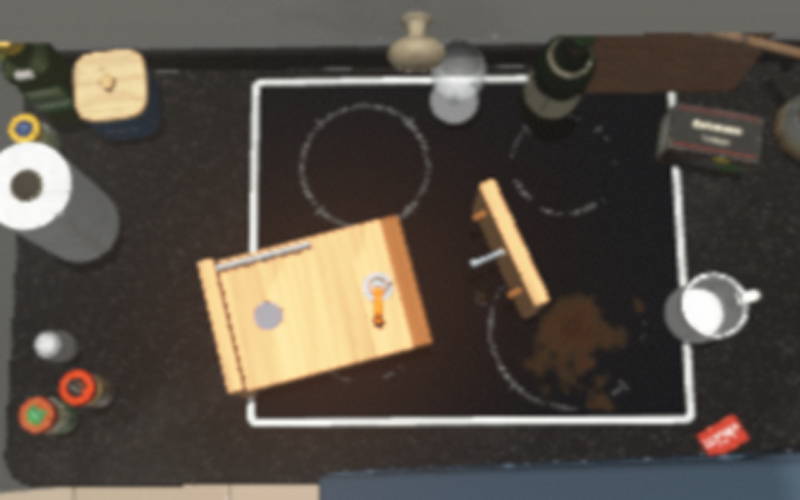

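Run:
```python
from h import *
c=cam('wrist');print(np.array(c['mount']).round(3).tolist(),c['fov_y'],c['cx'],c['cy'],[k for k in c])
```

```text
[[-0.0, 0.959, 0.285, 0.079], [1.0, 0.0, 0.001, -0.0], [0.001, 0.285, -0.959, 0.02], [0.0, 0.0, 0.0, 1.0]] 70.64940965182626 318.727798602467 195.94294151843255 ['pixels', 'depth', 'fov_y', 'cx', 'cy', 'mount', 'T', 'f', 'P', 'ok']
```

Emit:
step_arm(
  rows=[
    [0.02,0.05,0.01,0,0,0],
    [0.03,0.05,0.01,0,0,0],
    [0.03,0.05,0.01,0,0,0],
    [0.03,0.05,0.01,0,0,0],
    [0.03,0.04,0,0,0,9.4],
    [0.03,0.04,0,0,0,0],
    [0.03,0.04,0,0,0,0],
    [0.03,0.04,0,0,0,0],
    [0.03,0.04,0,0,0,0],
    [0.03,0.04,0,0,0,0],
    [0.03,0.03,0,0,0,0],
    [0,0,0,0,0,0],
  ],
)

```text
time: 3.05
position: [0.4686, -0.1355, 0.4449]
tool_rot: [0.979, 0.202, 0.001, 0.0]
ft_force: [-0.4, -1.5, 0.2]
grip_width: 0.0872
grip_force: 0.0
```

Run:
```python
from h import *
c=cam('wrist');print(c['T'][:3,3])
cv2.imwrite('pics/w1.png',c['pixels'])
P=c['P']
for n,zl,zh,ya,yb in [('board',.104,.116,-.1,.3),('panel',.134,.147,-.25,-.06)]:
    m=c['ok']&(P[...,2]>zl)&(P[...,2]<zh)&(P[...,1]>ya)&(P[...,1]<yb)&(P[...,0]>.33)&(P[...,0]<.66)
    p=P[m][:,:2].astype(np.float32)*1000
    r=cv2.minAreaRect(p);print(n,m.sum(),np.median(P[m],0),r,cv2.boxPoints(r).round(1).tolist())
for l in ['knob','cam','lever_boss','panel']:
    for r in cut_out(l,'wrist')[:2]:
        p=P[r['region']&c['ok']];print(l,r['confidence'],np.round(r['extent']),np.median(p,0).round(3))
```

```text
[ 0.5406813  -0.10403337  0.42458476]
board 38021 [0.47885146 0.08867243 0.1097562 ] ((472.88232421875, 83.55635833740234), (170.46743774414062, 244.9137420654297), 14.228450775146484) [[360.20001220703125, 181.3000030517578], [420.3999938964844, -56.099998474121094], [585.5999755859375, -14.199999809265137], [525.4000244140625, 223.1999969482422]]
panel 3572 [ 0.55200299 -0.15361011  0.139221  ] ((542.7320556640625, -158.0625762939453), (169.45176696777344, 20.26108741760254), 22.753158569335938) [[460.70001220703125, -181.5], [468.5, -200.1999969482422], [624.7999877929688, -134.60000610351562], [616.9000244140625, -116.0]]
knob 0.63 [196. 129.  48.  66.] [0.486 0.011 0.115]
knob 0.24 [134.  98. 269. 195.] [0.479 0.091 0.11 ]
cam 0.84 [195. 128.  49.  70.] [0.485 0.011 0.114]
lever_boss 0.58 [197. 128.  44.  70.] [0.485 0.011 0.113]
panel 0.86 [350. 126.  74. 177.] [ 0.548 -0.149  0.138]
```

View pics/w1.png

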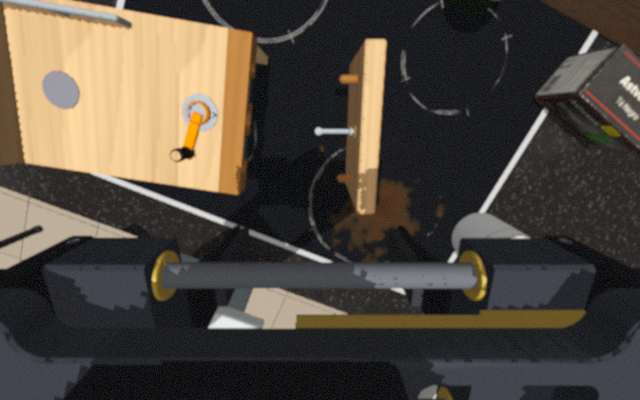

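Emit:
step_arm(
  rows=[
    [0.025,-0.008,-0.02,0,0,-0.5],
    [0.025,-0.008,-0.03,0,0,0],
    [0.024,-0.0066,-0.03,0,0,0],
    [0,0,-0.03,0,0,0],
    [0,0,-0.02,0,0,0],
    [0,0,-0.015,0,0,0],
    [0,0,0,0,0,0],
  ],
  jaw=0.06,
)

```text
time: 4.18
position: [0.5407, -0.1606, 0.2989]
tool_rot: [0.981, 0.195, -0.001, -0.001]
ft_force: [0.4, -0.1, -0.4]
grip_width: 0.0599
grip_force: 0.0
```

Run:
```python
from h import *
o=get_obs();print(o['position'],R.from_quat(o['tool_rot']).as_matrix().round(4).tolist(),o['ft_force'],o['moment'])
```

```text
[ 0.54065916 -0.16058694  0.29888081] [[0.9242, 0.3819, -0.0021], [0.3819, -0.9242, 0.001], [-0.0015, -0.0017, -1.0]] [ 0.42593239 -0.05774826 -0.40217224] [ 0.0342818  -0.00361678 -0.00495447]
```

Emit:
step_arm(
  rows=[
    [0.002,0.0025,0.001,0,0,0],
    [0,0,0,0,0,0],
  ],
)

```text
time: 4.42
position: [0.5437, -0.1575, 0.3019]
tool_rot: [0.981, 0.195, 0.001, 0.001]
ft_force: [0.1, -0.8, -0.1]
grip_width: 0.0598
grip_force: 0.0
```

Emit:
step_arm(
  rows=[
    [0,0,0,0,0,0],
    [0,0,0,0,0,0],
    [0,0,0,0,0,0],
    [0,0,0,0,0,0],
    [0,0,0,0,0,0],
  ],
  jaw=0.0,
  squeeze=45,
)

```text
time: 5.05
position: [0.5433, -0.1576, 0.3007]
tool_rot: [0.981, 0.195, 0.0, 0.0]
ft_force: [0.9, -0.3, -0.4]
grip_width: 0.0196
grip_force: 44.9
```

```bash
cat > m.py <<'E'
from h import *
import sys
o=get_obs();M=R.from_quat(o['tool_rot']).as_matrix()
print(o['time'],o['position'].round(4),'yaw',np.degrees(np.arctan2(M[1,0],M[0,0])).round(2),'z',M[:,2].round(4),o['ft_force'].round(2),o['moment'].round(2),o['grip_width'],o['grip_force'])
c=cam('wrist');P=c['P'];cv2.imwrite(f'pics/{sys.argv[1]}.png',c['pixels'])
for n,zl,zh,ya,yb in [('board',.104,.1145,-.06,.3)]+[('panel',.134,.147,-.25,-.02)]:
    m=c['ok']&(P[...,2]>zl)&(P[...,2]<zh)&(P[...,1]>ya)&(P[...,1]<yb)&(P[...,0]>.33)&(P[...,0]<.66)
    m=cv2.morphologyEx(m.astype(np.uint8),cv2.MORPH_OPEN,np.ones((3,3)))>0
    p=P[m][:,:2].astype(np.float32)*1000
    if len(p)<20: continue
    r=cv2.minAreaRect(p);print(n,m.sum(),np.median(P[m],0).round(4),np.round(r[0],1),np.round(r[1],1),round(r[2],2),cv2.boxPoints(r).round(1).tolist())
E
python3 m.py w2
```

```text
5.05 [ 0.5433 -0.1576  0.3007] yaw 22.54 z [ 3.e-04 -4.e-04 -1.e+00] [ 0.93 -0.29 -0.45] [-0.06 -0.08 -0.03] 0.019566718451005275 44.924703519791365
board 20283 [0.529  0.0056 0.1097] [493.    5.4] [170.5  83.7] 13.23 [[400.5, 26.600000381469727], [419.6000061035156, -54.900001525878906], [585.5999755859375, -15.899999618530273], [566.4000244140625, 65.5999984741211]]
panel 7368 [ 0.5773 -0.1421  0.1394] [ 563.5 -146.9] [122.   38.1] 30.61 [[501.29998779296875, -161.60000610351562], [520.5999755859375, -194.39999389648438], [625.5999755859375, -132.3000030517578], [606.2999877929688, -99.5]]
```

View pics/w2.png

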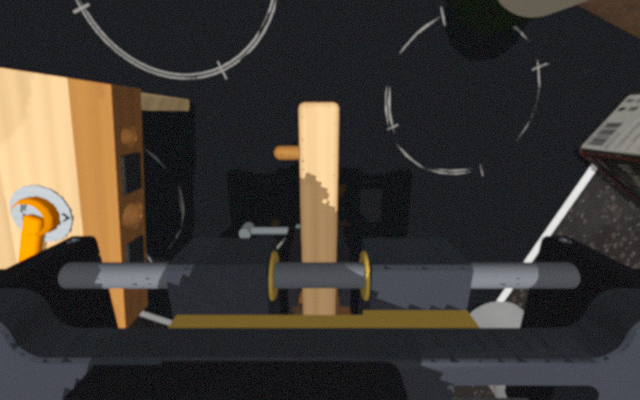

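Emit:
step_arm(
  rows=[
    [0,0,0.0015,0,0,0],
    [-0.004,0.01,0,0,0,-2],
    [-0.005,0.012,0,0,0,-2.3],
    [-0.005,0.012,0,0,0,-2],
    [-0.005,0.012,0,0,0,-2],
    [-0.004,0.0085,0,0,0,0],
    [0,0,0,0,0,0],
    [0,0,0,0,0,0],
  ],
)

```text
time: 6.1
position: [0.5206, -0.1033, 0.3022]
tool_rot: [0.992, 0.124, 0.0, 0.0]
ft_force: [0.3, -0.4, -5.4]
grip_width: 0.0197
grip_force: 44.9
```

```bash
python3 m.py w3
python3 - <<'E'
import cv2; i=cv2.imread('pics/w3.png'); cv2.imwrite('pics/w3c.png',cv2.resize(i[60:320,80:400],None,fx=2.2,fy=2.2,interpolation=cv2.INTER_CUBIC))
E
```

```text
6.1 [ 0.5206 -0.1033  0.3022] yaw 14.24 z [ 7.e-04 -5.e-04 -1.e+00] [ 0.26 -0.41 -5.42] [-0.01 -0.05  0.01] 0.019730371427266427 44.93064207723364
board 31633 [0.5244 0.0347 0.1097] [501.   34.3] [134.6 172.9] 86.38 [[410.5, -27.399999618530273], [583.0, -38.29999923706055], [591.5, 96.0], [419.0, 106.9000015258789]]
panel 7363 [ 0.5563 -0.093   0.1409] [541.8 -95.7] [122.3  37.9] 22.16 [[478.1000061035156, -101.0999984741211], [492.3999938964844, -136.3000030517578], [605.5999755859375, -90.19999694824219], [591.2999877929688, -55.0]]
```

View pics/w3c.png

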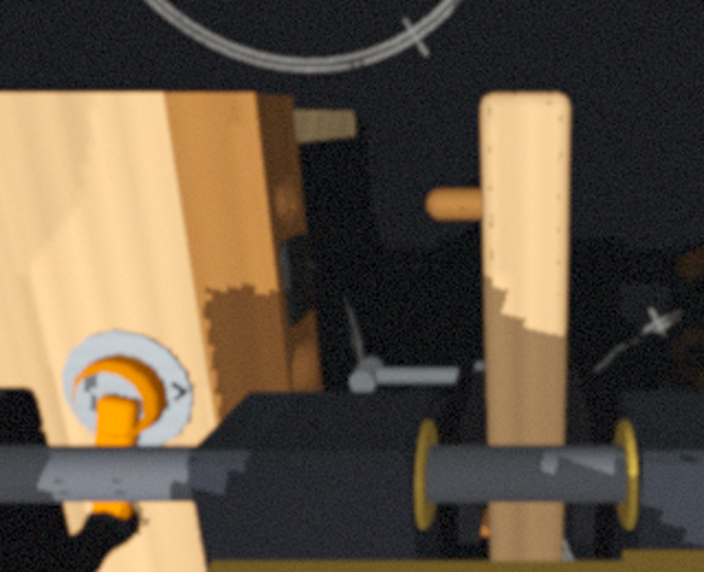

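Run:
```python
from h import *
c=cam('wrist');g=cv2.cvtColor(c['pixels'],cv2.COLOR_BGR2GRAY).astype(float)
g=cv2.GaussianBlur(g,(3,3),0)
ex=np.array([.9693,.2458]);ey=np.array([-.2458,.9693])
def rk(p): d=p[:2]-np.array([.503,-.0351]);return (np.array([d@ex,d@ey])*1000).round(1)
def edge(vs,u0,u1,w,z,sgn,name):
    pts=[]
    for v in vs:
        uc=np.interp(v,[vs[0],vs[-1]],[u0,u1]);us=np.arange(int(uc-w),int(uc+w)+1)
        gr=sgn*(g[v,us+1]-g[v,us-1]);k=gr.argmax()
        if 0<k<len(us)-1: a,b,d=gr[k-1:k+2];off=.5*(a-d)/(a-2*b+d+1e-9)
        else: off=0
        pts.append(ray(c,us[k]+off,v,z)[:2])
    pts=np.array(pts);vx,vy,x,y=cv2.fitLine(pts.astype(np.float32),cv2.DIST_HUBER,0,.001,.001).ravel()
    n=np.array([-vy,vx]);res=(pts-[x,y])@n
    print(name,'yaw',np.degrees(np.arctan(vy/vx)).round(2),'mid rack',rk(pts.mean(0)),'res',(np.abs(res).mean()*1000).round(2))
edge(list(range(115,185)),196.5,203.5,4,.1097,-1,'boardend')
edge(list(range(112,180)),298.2,299.5,4,.141,1,'panel +y')
edge(list(range(112,180)),339,338.5,5,.141,-1,'panel -y')
def hedge(us,v0,w,z,name):
    r=[]
    for u in us:
        vs=np.arange(v0-w,v0+w+1);gr=g[vs+1,u]-g[vs-1,u];r.append(rk(ray(c,u,vs[gr.argmax()],z)))
    print(name,np.median(r,0),len(r))
hedge(range(305,332),102,5,.141,'panel back end (x should be 85)')
hedge(range(130,190),102,5,.1097,'board back edge')
for n,u,v,z in [('hole',211.4,153.2,.096),('dowel',285,152.5,.0975),('dowelroot',297,152.5,.0975),('studhead',244.5,229.1,.104),('stud neck',270,230.5,.0975)]: print(n,rk(ray(c,u,v,z)))
print(rk(np.array(get_obs()['position'])))
for l in ['seal','bore','stud_root','cam']: print(l,[(round(r['confidence'],2),np.round(r['extent'])) for r in cut_out(l,'wrist')[:2]])
```

```text
boardend yaw 14.27 mid rack [57.   1.5] res 0.02
panel +y yaw 14.17 mid rack [ 63.  -60.1] res 0.13
panel -y yaw 14.43 mid rack [ 63.  -79.7] res 0.03
panel back end (x should be 85) [ 84.  -69.7] 27
board back edge [85.2  22.15] 60
hole [53.1  0.6]
dowel [ 53.8 -48. ]
dowelroot [ 53.8 -55.8]
studhead [  2.6 -19.4]
stud neck [ -1.2 -35.5]
[  0.3 -70.6]
seal [(0.56, array([122., 213., 243., 228.]))]
bore [(0.92, array([122., 214., 240., 226.]))]
stud_root [(0.97, array([290., 208.,  99., 216.]))]
cam [(0.94, array([139., 268.,  61., 120.]))]
```

Run:
```python
import cv2; i=cv2.imread('pics/w3.png'); cv2.imwrite('pics/w3d.png',cv2.resize(cv2.convertScaleAbs(i[90:250,185:305],alpha=1.6,beta=20),None,fx=5,fy=3.75,interpolation=cv2.INTER_CUBIC))
```

```text
(no output)
```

View pics/w3d.png

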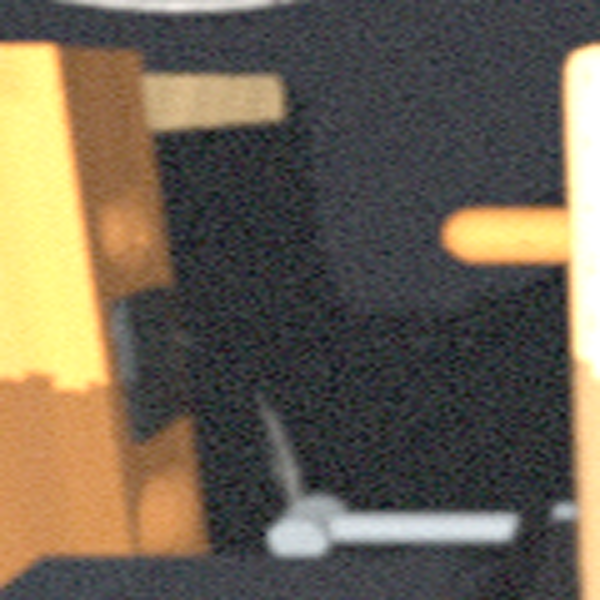

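Emit:
step_arm(
  rows=[
    [0.0012,0.0003,-0.001,0,0,0],
    [-0.0015,0.0058,0,0,0,0],
    [-0.002,0.0078,0,0,0,0],
    [-0.002,0.0078,0,0,0,0],
    [-0.002,0.0078,0,0,0,0],
    [-0.0018,0.0071,0,0,0,0],
    [0,0,0,0,0,0],
    [0,0,0,0,0,0],
  ],
)

```text
time: 7.4
position: [0.5124, -0.0665, 0.3013]
tool_rot: [0.992, 0.124, 0.0, 0.0]
ft_force: [-0.1, 0.2, -5.7]
grip_width: 0.0199
grip_force: 44.9
```

```bash
python3 m.py w4
python3 - <<'E'
import cv2; i=cv2.imread('pics/w4.png'); cv2.imwrite('pics/w4d.png',cv2.resize(cv2.convertScaleAbs(i[80:260,170:350],alpha=1.6,beta=20),None,fx=3.3,fy=3.3,interpolation=cv2.INTER_CUBIC))
E
```

```text
7.4 [ 0.5124 -0.0665  0.3013] yaw 14.24 z [ 6.e-04 -4.e-04 -1.e+00] [-0.11  0.15 -5.67] [-0.05 -0.03 -0.01] 0.019905576620092316 44.93055265280418
board 39475 [0.5202 0.0546 0.1097] [485.8  57.4] [157.  186.8] 14.23 [[386.79998779296875, 128.60000610351562], [432.70001220703125, -52.5], [584.9000244140625, -13.800000190734863], [539.0, 167.3000030517578]]
panel 7331 [ 0.5483 -0.0561  0.1401] [534.6 -61.6] [121.7  37.9] 6.71 [[472.0, -49.900001525878906], [476.3999938964844, -87.5], [597.2999877929688, -73.30000305175781], [592.9000244140625, -35.599998474121094]]
```

View pics/w4d.png

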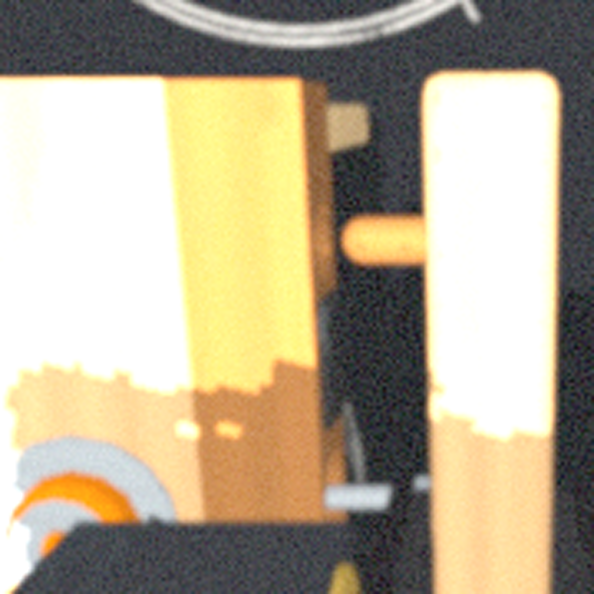

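Emit:
step_arm(
  rows=[
    [-0.0005,0.0019,0,0,0,0],
    [-0.0005,0.0019,0,0,0,0],
    [-0.0005,0.0019,0,0,0,0],
    [-0.0005,0.0019,0,0,0,0],
    [0,0,0,0,0,0],
  ],
)

```text
time: 8.07
position: [0.51, -0.0586, 0.3012]
tool_rot: [0.992, 0.124, -0.0, -0.0]
ft_force: [-1.1, 0.0, -5.5]
grip_width: 0.0193
grip_force: 44.9
```

Emit:
step_arm(
  rows=[
    [-0.0005,0.0019,0,0,0,0],
    [-0.0005,0.0019,0,0,0,0],
    [-0.0005,0.0019,0,0,0,0],
    [-0.0005,0.0019,0,0,0,0],
    [0,0,0,0,0,0],
  ],
)

```text
time: 8.7
position: [0.5081, -0.051, 0.3012]
tool_rot: [0.992, 0.124, -0.0, -0.0]
ft_force: [0.1, -0.5, -4.9]
grip_width: 0.0198
grip_force: 44.9
```

Emit:
step_arm(
  rows=[
    [-0.0005,0.0019,0,0,0,0],
    [-0.0004,0.0015,-0.0003,0,0,0],
    [-0.0003,0.001,-0.0003,0,0,0],
    [0,0,0,0,0,0],
  ],
)

```text
time: 9.2
position: [0.507, -0.0467, 0.3007]
tool_rot: [0.992, 0.124, 0.0, 0.0]
ft_force: [0.7, -0.0, -4.4]
grip_width: 0.0197
grip_force: 44.9
```

Emit:
step_arm(
  rows=[
    [-0.0002,0.001,0,0,0,0],
    [-0.0003,0.001,0,0,0,0],
    [0,0,0,0,0,0],
  ],
)

```text
time: 9.57
position: [0.5066, -0.0449, 0.3007]
tool_rot: [0.992, 0.124, 0.0, 0.0]
ft_force: [0.1, -0.9, -4.4]
grip_width: 0.0197
grip_force: 44.9
```

Emit:
step_arm(
  rows=[
    [-0.0002,0.001,0,0,0,0],
    [-0.0002,0.0005,0,0,0,0],
    [0,0,0,0,0,0],
  ],
)

```text
time: 9.95
position: [0.5063, -0.0438, 0.3007]
tool_rot: [0.992, 0.124, 0.0, 0.001]
ft_force: [0.6, -5.3, -5.1]
grip_width: 0.0197
grip_force: 45.3
```

Emit:
step_arm(
  rows=[
    [-0.0002,0.0008,0,0,0,0],
    [-0.0002,0.0007,0,0,0,0],
    [0,0,0,0,0,0],
  ],
)

```text
time: 10.32
position: [0.5061, -0.0428, 0.3008]
tool_rot: [0.992, 0.124, 0.001, 0.001]
ft_force: [-0.6, -8.1, -5.8]
grip_width: 0.0193
grip_force: 45.3
```

Emit:
step_arm(
  rows=[
    [-0.0002,0.0008,0,0,0,0],
    [-0.0002,0.0007,0,0,0,0],
    [0,0,0,0,0,0],
  ],
)

```text
time: 10.7
position: [0.5059, -0.0422, 0.3008]
tool_rot: [0.992, 0.124, 0.001, 0.003]
ft_force: [0.3, -11.8, -7.2]
grip_width: 0.0198
grip_force: 45.3
```

```bash
python3 m.py w5
```

```text
10.7 [ 0.5059 -0.0422  0.3008] yaw 14.3 z [ 0.0021 -0.0049 -1.    ] [  0.26 -11.79  -7.18] [-2.38  0.04 -0.15] 0.01975730597796979 45.29802730190568
board 44023 [0.5173 0.0691 0.1097] [483.2  69.1] [156.8 204.8] 14.28 [[382.0, 149.0], [432.5, -49.5], [584.4000244140625, -10.800000190734863], [533.9000244140625, 187.6999969482422]]
panel 6824 [ 0.5379 -0.0337  0.1396] [527.6 -35.2] [120.4  38. ] 21.77 [[464.6000061035156, -39.900001525878906], [478.70001220703125, -75.19999694824219], [590.5, -30.5], [576.4000244140625, 4.800000190734863]]
```

View pics/w5.png

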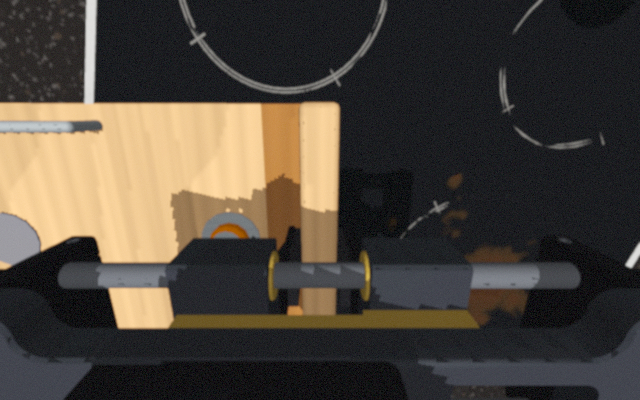

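Emit:
step_arm(
  rows=[
    [0,0,0,0,0,0],
    [0,0,0,0,0,0],
    [0,0,0.005,0,0,0],
    [0,0,0.02,0,0,0],
    [0,0,0.03,0,0,0],
    [0,0,0.025,0,0,0],
  ],
  jaw=0.036,
)

```text
time: 11.5
position: [0.5051, -0.0396, 0.3822]
tool_rot: [0.992, 0.124, 0.0, -0.0]
ft_force: [-0.1, -0.2, -0.3]
grip_width: 0.0359
grip_force: 0.0
```

Emit:
step_arm(
  rows=[
    [-0.001,0.005,0.003,0,0,10.4],
    [-0.001,0.005,0.003,0,0,10.4],
    [-0.001,0.005,0.003,0,0,10.4],
    [-0.001,0.005,0.003,0,0,10.4],
    [-0.001,0.005,0.003,0,0,10.4],
    [-0.001,0.005,0.003,0,0,10.4],
    [-0.001,0.005,0.003,0,0,10.4],
    [-0.001,0.005,0.003,0,0,10.4],
    [-0.001,0.005,0.003,0,0,10.4],
    [-0.001,0.005,0.003,0,0,10.4],
    [-0.001,0,0,0,0,10.4],
    [-0.001,0,0,0,0,10.4],
  ],
)

```text
time: 13.0
position: [0.4928, 0.0105, 0.4112]
tool_rot: [0.347, 0.938, 0.001, -0.0]
ft_force: [1.0, -0.4, 0.7]
grip_width: 0.0361
grip_force: 0.0
```

Emit:
step_arm(
  rows=[
    [-0.001,0,0,0,0,10.4],
    [-0.001,0,0,0,0,10.4],
    [-0.001,0,0,0,0,10.4],
    [0,0,0,0,0,10.4],
    [0,0,0,0,0,0],
  ],
)

```text
time: 13.62
position: [0.49, 0.0103, 0.4111]
tool_rot: [-0.005, 1.0, 0.0, 0.0]
ft_force: [0.8, 0.9, 0.1]
grip_width: 0.0361
grip_force: 0.0
```

```bash
python3 m.py w6
python3 - <<'E'
from h import *
c=cam('wrist');P=c['P'];hsv=cv2.cvtColor(c['pixels'],cv2.COLOR_BGR2HSV)
m=c['ok']&(P[...,2]>.125)&(P[...,2]<.146)&(P[...,1]>-.015)&(P[...,1]<.05)&(P[...,0]>.42)&(P[...,0]<.48)
p=P[m];print(m.sum(),p.mean(0),p.min(0),p.max(0)); t=p[p[:,2]>.137];print(len(t),t.mean(0),cv2.minEnclosingCircle((t[:,:2]*1000).astype(np.float32)))
m2=c['ok']&(hsv[...,0]>5)&(hsv[...,0]<20)&(hsv[...,1]>200)&(P[...,2]>.114)&(P[...,2]<.126);print('orange',m2.sum(),P[m2].mean(0))
for l in ['knob','cam']: print(l,[(round(r['confidence'],2),np.round(r['extent'])) for r in cut_out(l,'wrist')[:2]])
E
```

```text
13.625 [0.49   0.0103 0.4111] yaw -179.48 z [ 2.e-04  8.e-04 -1.e+00] [0.83 0.93 0.14] [ 0.05 -0.14  0.01] 0.03607797997218817 0.0
board 37041 [0.4571 0.0904 0.1096] [472.7  81.2] [170.2 246.2] 14.21 [[360.0, 179.60000610351562], [420.3999938964844, -59.0], [585.4000244140625, -17.200000762939453], [525.0, 221.39999389648438]]
panel 2664 [ 0.4734 -0.054   0.1392] [481.5 -53.1] [120.7  20.3] 14.34 [[420.5, -58.20000076293945], [425.5, -77.9000015258789], [542.5, -48.0], [537.5, -28.299999237060547]]
101 [0.44361692 0.01220311 0.13877657] [0.43807239 0.00570245 0.12977497] [0.45136969 0.01910762 0.14148102]
89 [0.44411876 0.01222692 0.13946052] ((444.76080322265625, 12.256307601928711), 6.862309455871582)
orange 425 [0.46671725 0.01271043 0.11755353]
knob [(0.6, array([322., 176.,  37.,  67.]))]
cam [(0.7, array([320., 176.,  36.,  68.]))]
```

View pics/w6.png

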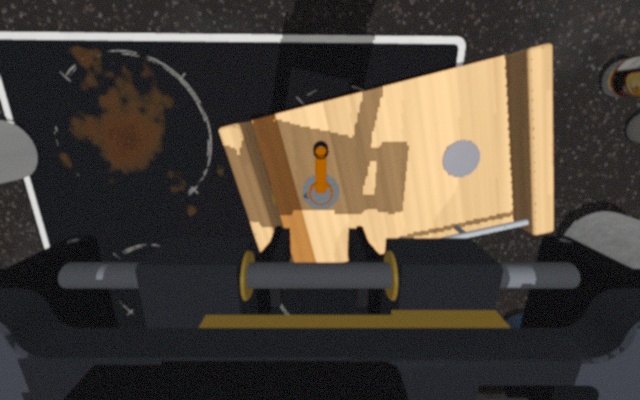

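Emit:
step_arm(
  rows=[
    [-0.02,0.001,-0.02,0,0,-0.5],
    [-0.02,0.001,-0.03,0,0,0],
    [-0.0055,0,-0.03,0,0,0],
    [0,0,-0.02,0,0,0],
    [0,0,0,0,0,0],
  ],
)

```text
time: 14.45
position: [0.4444, 0.0118, 0.3097]
tool_rot: [-0.0, 1.0, 0.0, -0.002]
ft_force: [0.3, -1.1, 0.1]
grip_width: 0.0362
grip_force: 0.0
```

Emit:
step_arm(
  rows=[
    [0,0.0004,-0.004,0,0,0],
    [0,0,-0.003,0,0,0],
    [0,0,0,0,0,0],
  ],
)

```text
time: 14.82
position: [0.4449, 0.0121, 0.304]
tool_rot: [-0.001, 1.0, -0.0, 0.0]
ft_force: [-0.1, -0.5, 0.9]
grip_width: 0.0359
grip_force: 0.0
```

Emit:
step_arm(
  rows=[
    [0,0,0,0,0,0],
    [0,0,0,0,0,0],
    [0,0,0,0,0,0],
    [0,0,0,0,0,0],
  ],
  jaw=0.0,
  squeeze=15,
)

```text
time: 15.32
position: [0.4448, 0.012, 0.3037]
tool_rot: [-0.001, 1.0, -0.0, 0.0]
ft_force: [0.6, -0.7, 1.6]
grip_width: 0.0123
grip_force: 15.0
```

```bash
cat > arc.py <<'E'
# rows for arc: python3 arc.py x0 y0 (cmd pos) a0deg step n
import numpy as np,sys
E
python3 - <<'E'
from h import *
o=get_obs();print(o['position'].round(4),o['tool_rot'].round(4),o['ft_force'].round(2),o['moment'].round(2),o['grip_width'])
# arc rows: position offset from axis 45*(cos th, sin th), th=180 decreasing 4deg per row
th=np.radians(180-np.arange(0,181,4)); p=45*np.c_[np.cos(th),np.sin(th)]
for i,d in enumerate(np.diff(p,axis=0)): print(i,180-4*i, d.round(2))
E
```

```text
[0.4448 0.012  0.3037] [-1.1e-03  1.0e+00 -2.0e-04  1.0e-04] [ 0.57 -0.72  1.64] [-0.12 -0.04 -0.04] 0.012305879410874791
0 180 [0.11 3.14]
1 176 [0.33 3.12]
2 172 [0.55 3.09]
3 168 [0.76 3.05]
4 164 [0.97 2.99]
5 160 [1.18 2.91]
6 156 [1.38 2.82]
7 152 [1.57 2.72]
8 148 [1.76 2.6 ]
9 144 [1.93 2.48]
10 140 [2.1  2.33]
11 136 [2.26 2.18]
12 132 [2.41 2.02]
13 128 [2.54 1.85]
14 124 [2.66 1.66]
15 120 [2.77 1.47]
16 116 [2.87 1.28]
17 112 [2.95 1.07]
18 108 [3.02 0.87]
19 104 [3.07 0.65]
20 100 [3.11 0.44]
21 96 [3.13 0.22]
22 92 [3.14 0.  ]
23 88 [ 3.13 -0.22]
24 84 [ 3.11 -0.44]
25 80 [ 3.07 -0.65]
26 76 [ 3.02 -0.87]
27 72 [ 2.95 -1.07]
28 68 [ 2.87 -1.28]
29 64 [ 2.77 -1.47]
30 60 [ 2.66 -1.66]
31 56 [ 2.54 -1.85]
32 52 [ 2.41 -2.02]
33 48 [ 2.26 -2.18]
34 44 [ 2.1  -2.33]
35 40 [ 1.93 -2.48]
36 36 [ 1.76 -2.6 ]
37 32 [ 1.57 -2.72]
38 28 [ 1.38 -2.82]
39 24 [ 1.18 -2.91]
40 20 [ 0.97 -2.99]
41 16 [ 0.76 -3.05]
42 12 [ 0.55 -3.09]
43 8 [ 0.33 -3.12]
44 4 [ 0.11 -3.14]
```

Emit:
step_arm(
  rows=[
    [0.0001,0.0031,0,0,0,-4],
    [0.0003,0.0031,0,0,0,-4],
    [0.0006,0.0031,0,0,0,-4],
    [0.0008,0.003,0,0,0,-4],
    [0.001,0.003,0,0,0,-4],
  ],
)

```text
time: 15.95
position: [0.4474, 0.0272, 0.3037]
tool_rot: [0.173, 0.985, -0.0, -0.0]
ft_force: [-0.7, -2.4, 1.0]
grip_width: 0.0126
grip_force: 15.0
```

Emit:
step_arm(
  rows=[
    [0.0012,0.0029,0,0,0,-4],
    [0.0014,0.0028,0,0,0,-4],
    [0.0016,0.0027,0,0,0,-4],
    [0.0018,0.0026,0,0,0,-4],
    [0.0019,0.0025,0,0,0,-4],
  ],
)

```text
time: 16.58
position: [0.455, 0.0408, 0.3037]
tool_rot: [0.342, 0.94, -0.001, -0.001]
ft_force: [-1.7, -2.2, 3.6]
grip_width: 0.0126
grip_force: 15.0
```

Emit:
step_arm(
  rows=[
    [0.0021,0.0023,0,0,0,-4],
    [0.0023,0.0022,0,0,0,-4],
    [0.0024,0.002,0,0,0,-4],
  ],
)

```text
time: 16.95
position: [0.4617, 0.0474, 0.3037]
tool_rot: [0.438, 0.899, -0.001, -0.001]
ft_force: [-2.7, -1.5, 2.9]
grip_width: 0.0125
grip_force: 15.0
```

Emit:
step_arm(
  rows=[
    [0.0025,0.0019,0,0,0,-4],
    [0.0027,0.0017,0,0,0,-4],
    [0.0028,0.0015,0,0,0,-4],
  ],
)

```text
time: 17.32
position: [0.4695, 0.0526, 0.3037]
tool_rot: [0.53, 0.848, -0.001, -0.001]
ft_force: [-2.4, -1.1, 3.6]
grip_width: 0.0123
grip_force: 15.0
```

Emit:
step_arm(
  rows=[
    [0.0029,0.0013,0,0,0,-4],
    [0.0029,0.0011,0,0,0,-4],
    [0.003,0.0009,0,0,0,-4],
  ],
)

```text
time: 17.7
position: [0.478, 0.0559, 0.3037]
tool_rot: [0.615, 0.788, -0.001, -0.001]
ft_force: [-4.1, -0.7, 4.6]
grip_width: 0.0127
grip_force: 15.0
```

Emit:
step_arm(
  rows=[
    [0.0031,0.0006,0,0,0,-4],
    [0.0031,0.0004,0,0,0,-4],
  ],
)

```text
time: 17.95
position: [0.484, 0.0571, 0.3037]
tool_rot: [0.669, 0.743, -0.001, -0.002]
ft_force: [-3.8, 0.8, 5.5]
grip_width: 0.0123
grip_force: 15.0
```

```bash
cat > t.py <<'E'
from h import *
import time
o=get_obs();M=R.from_quat(o['tool_rot']).as_matrix()
t=M[:2,1]; x=M[:2,0]; f=o['ft_force'][:2]
print('yaw',np.degrees(np.arctan2(M[1,0],M[0,0])),'tang',f@t,'rad',f@x,'mom',o['moment'],'axis est',o['position'][:2]-.045*x,o['time'])
E
python3 t.py
```

```text
yaw 96.03006524661883 tang -3.7459141552738866 rad 1.1722293095776362 mom [0.03279923 0.44096409 0.1107739 ] axis est [0.48867878 0.01232017] 17.95
```

Emit:
step_arm(
  rows=[
    [0.0031,0.0002,0.0006,0,0,-4],
    [0.0031,0,0,0,0,-4],
  ],
)

```text
time: 18.2
position: [0.4895, 0.0574, 0.3037]
tool_rot: [0.719, 0.695, -0.002, -0.003]
ft_force: [-3.6, -0.1, 2.9]
grip_width: 0.013
grip_force: 15.0
```

Emit:
step_arm(
  rows=[
    [0.0031,-0.0002,0,0,0,-4],
    [0.0031,-0.0004,0,0,0,-4],
  ],
)

```text
time: 18.45
position: [0.4954, 0.057, 0.3037]
tool_rot: [0.766, 0.643, -0.003, -0.003]
ft_force: [-5.1, 1.6, 4.2]
grip_width: 0.0122
grip_force: 15.0
```

```bash
python3 t.py
```

```text
yaw 80.02057023273993 tang -5.26897229986846 rad 0.6786879743645007 mom [0.21691713 0.81871925 0.09491713] axis est [0.48758205 0.01271764] 18.45
```

Emit:
step_arm(
  rows=[
    [0.0031,-0.0005,0,0,0,-4],
    [0,0,0,0,0,0],
  ],
)

```text
time: 18.7
position: [0.4987, 0.0566, 0.3037]
tool_rot: [0.787, 0.616, -0.002, -0.003]
ft_force: [-3.5, 1.3, 2.7]
grip_width: 0.0129
grip_force: 15.0
```

```bash
python3 t.py
```

```text
yaw 76.1149363169904 tang -3.7298647149068604 rad 0.44121718375673746 mom [ 0.36503736  0.79702123 -0.00676368] axis est [0.48786656 0.01287606] 18.7
```

Emit:
step_arm(
  rows=[
    [0.003,-0.0008,0,0,0,-4],
    [0.003,-0.001,0,0,0,-4],
  ],
)

```text
time: 18.95
position: [0.5039, 0.0551, 0.3036]
tool_rot: [0.829, 0.559, -0.003, -0.004]
ft_force: [-5.8, 3.8, 3.8]
grip_width: 0.0121
grip_force: 15.0
```

```bash
python3 t.py
```

```text
yaw 67.99880571845472 tang -6.810259907130339 rad 1.3801749202720472 mom [0.62237683 1.00480465 0.06285103] axis est [0.48707312 0.01342199] 18.95
```

Emit:
step_arm(
  rows=[
    [0.0007,-0.0003,0,0,0,-1],
    [0.0007,-0.0003,0,0,0,-1],
  ],
)

```text
time: 19.2
position: [0.5054, 0.0547, 0.3036]
tool_rot: [0.838, 0.545, -0.003, -0.004]
ft_force: [-6.1, 4.0, 5.1]
grip_width: 0.0124
grip_force: 15.0
```

```bash
python3 t.py
```

```text
yaw 66.08694000939197 tang -7.238134269796173 rad 1.1636232789853698 mom [0.69682537 0.9950779  0.07409843] axis est [0.48714905 0.01351481] 19.2
```

Emit:
step_arm(
  rows=[
    [0.0003,-0.0001,0,0,0,-0.5],
    [0.0003,-0.0001,0,0,0,-0.5],
  ],
)

```text
time: 19.45
position: [0.5059, 0.0545, 0.3036]
tool_rot: [0.843, 0.538, -0.003, -0.004]
ft_force: [-7.0, 4.9, 3.9]
grip_width: 0.0128
grip_force: 15.0
```

```bash
python3 t.py
```

```text
yaw 65.11346999135557 tang -8.407660919700394 rad 1.4526229366861956 mom [0.73505833 1.01149278 0.07500729] axis est [0.48699692 0.01365981] 19.45
```

Emit:
step_arm(
  rows=[
    [-0.0005,0.0003,0,0,0,0],
    [0,0,0,0,0,0],
  ],
)

```text
time: 19.7
position: [0.5058, 0.0546, 0.3037]
tool_rot: [0.843, 0.538, -0.003, -0.003]
ft_force: [-5.6, 3.8, 3.4]
grip_width: 0.0126
grip_force: 15.0
```

Emit:
step_arm(
  rows=[
    [0,0,0,0,0,0],
    [0,0,0,0,0,0],
    [0,0,0.005,0,0,0],
    [0,0,0.02,0,0,0],
    [0,0,0.03,0,0,0],
    [-0.01,0,0.03,0,0,0],
    [-0.01,0,0.03,0,0,0],
    [0,0,0,0,0,0],
  ],
  jaw=0.03,
)

```text
time: 20.7
position: [0.4889, 0.0535, 0.422]
tool_rot: [0.843, 0.538, 0.003, 0.002]
ft_force: [-0.1, -0.3, -0.2]
grip_width: 0.0296
grip_force: 0.0
```

```bash
python3 m.py w7
```

```text
20.7 [0.4889 0.0535 0.422 ] yaw 65.12 z [ 7.7e-03 -8.0e-04 -1.0e+00] [-0.13 -0.29 -0.24] [-0.03 -0.03 -0.01] 0.029564597083829094 0.0
board 33259 [0.4753 0.1077 0.1095] [472.4  83.4] [170.4 241.8] 14.18 [[360.20001220703125, 179.8000030517578], [419.3999938964844, -54.70000076293945], [584.5999755859375, -12.899999618530273], [525.4000244140625, 221.5]]
panel 932 [ 0.4543 -0.0519  0.1393] [503.1 -41.9] [169.4  20.1] 14.05 [[418.5, -52.70000076293945], [423.29998779296875, -72.30000305175781], [587.7000122070312, -31.200000762939453], [582.7999877929688, -11.600000381469727]]
```

View pics/w7.png

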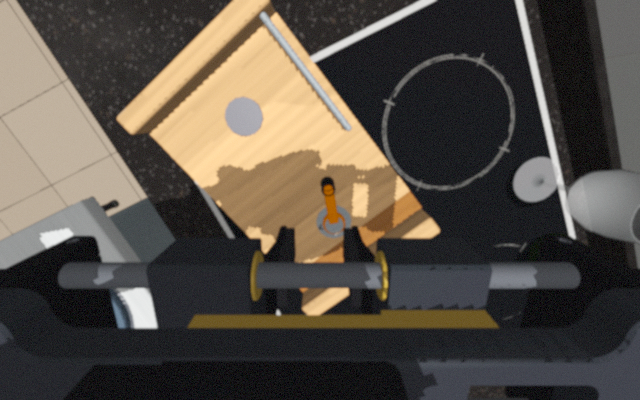

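```bash
python3 -c "
from rig import hand_in;print(hand_in())"
```

```text
the job is handed in; nothing more can be done
None
```

The panel is pushed home and sits flush against the board, and the cam is turned about 1.95–2.0 rad. The knob read 7.2 N, then 8.4 N on the last small step. That is above the 6.5–7.5 N target and just under the 8.5 N strip limit; it read about 6.7 N after I backed off, and there was no drop in force to suggest stripping. I then let go, and the job was handed in at about 21 s; I steered clear of the glass, bottle, mug and jars but took no final picture of all of them.

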